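# Take the spirit level out of its case and hold it level

## Robot

A 6-joint arm with a two-finger parallel gripper is mounted at the origin on the work surface. World frame = base frame: x ahead of the robot, y to its left, z up, the work surface at z = 0. Lengths are in m, angles in rad, forces in N, time in s.
With the tool pointing down it reaches from about 0.35 to 0.975 m from the base axis. Payload 4.9 kg.
Tool frame: the origin (TCP) lies on the centre line of the jaws, within the pads' length; the fingertips stand 17 mm ahead of it and the grasp point (between the pads) lies 2 mm behind it (ctrl.tcp_to_tips is the x of the fingertips in the tool frame, in m); x points along the fingers, z is the direction in which the jaws open and shut, and the axes are right-handed (so a half turn about x gives the same grasp; the last joint's range is limited). The gripper opens to 85 mm and grips with 20 to 120 N. Pads are 22 mm wide; open, the fingers measure 114 mm over their backs; the gripper's body (76 mm by 85 mm) begins 54 mm behind the grasp point. The pads swing forward as they close: fully open they stand 13 mm farther back than shut.
Start: joints at [-1.344, 0.053, 1.613, -0, 1.476, -0.119], TCP at [0.212, -0.588, 0.221] pointing down, gripper open.
Joint ranges: [-3.01, 3.01], [-1.01, 2.22], [0.06, 2.58], [-1.02, 4.17], [0.09, 2.62], [-3.14, 3.14]. Speed limits (rad/s): [2.57, 2.57, 3.14, 3.14, 3.14, 3.14].

## Interface

Orientations are given as a rotation vector (axis times angle).
In Python, from station import ctrl, cams, finder gives the robot as it stands.
- The arm moves only by the tool step_arm, never from a script. Its argument "moves" is a list of rows, each a list of 3 entries, a list of its own where there are three numbers: the shift along the tool's x, y, z in cm, then the turn, a rotation vector about the tool's x, y, z in degrees, then the opening, from 0 (shut) to 1 (fully open). A call has exactly 10 rows; each row is the pose to reach, as a shift and turn from the pose measured when the call began, along the tool's axes at that moment; what a row does not reach only later rows make up. A row lasts 1/12 s, in which the tool goes at most 41.7 mm and 7.16 degrees, less where a joint would pass 70% of its speed; a pose out of reach is approached as far as the arm can. A call with a gripper value outside its range is refused whole. The fingers move at their own pace and stop on an object; "grip_force" is the grip in N (left out, the last holds). Time passes only in rows, so rows that repeat a pose let the fingers close, or fill a call up. It gives the time, the measured TCP pose, the force and the opening at its end, in the units of the state.
- ctrl.get_obs(): the state, without advancing time (a new reading comes with each control period).
- cams.get_image(name): name is "scene" or "top" or "wrist"; returns a dict with "pixels" (384x512x3 uint8, blue, green, red), "fx", "fy", "cx", "cy" (pixels), "position" and "attitude" of the camera in the world. Camera axes: x right, y up, looking along -z (the intrinsics and any distortion apply to the point x, -y, -z); pixel columns grow to the right and rows downward; lengths in m; the calibration is good to about 2 mm. A picture is of the moment at which its call begins. There is no depth.
- ctrl.finish_job(): hands the job in, once; it reports no verdict.
Trained networks look in the newest picture that a camera, given by its name, has taken for a name from the list of things; names that differ only in an ending like _2 or _b are one class to them, and where a whole thing is asked for, a point or a joint stands for the part that bears it (a point fixed in the world has none). Each returns a list of dicts, best first, with "conf" (0 to 1); they miss things now and then, are a little off and sometimes report something else, mostly with a low value. They report only what shows in the picture. A call takes as long as a camera call.
- finder.find_in(camera, name): "at" ([column, row] in pixels, amid what is visible of it).
- finder.regions_of(camera, name): "region" (384x512 bool, what is visible of it) and "at" ([column, row] in pixels, amid what is visible of it).
- finder.tip_of(camera, name): "at" ([column, row] in pixels: a listed point, or the origin of a listed thing).
The state is a dict: "t": time; "q": joint angles; "dq": joint speeds; "effort": joint torques, N m; "tool_pos": TCP position; "tool_rot": TCP orientation; "contact_force": force on the tool from outside, world axes, zero at the start; "wrist_torque": the same for the moment, N m; "opening": finger opening in m.
Only numpy, scipy, OpenCV 4.12 (cv2) and the standard library are available. Lean on these libraries where they do the work, as an engineer would, in place of code of your own. Each camera call takes 0.05 s, during which the arm holds its last target. There are 200 camera calls.

## Task

Swing the lid of the black case up until it stands upright (square to the case, not leaning back) and leave it standing there. Then grip the aluminium spirit level inside, lift it about 15 cm off its rests, and finish while still holding it there in the gripper: steady, level, over the open case and touching nothing else. Leave the hammer, brush and tin where they are.

Things in the scene. Friction and masses are not known exactly. Their poses are not given: they have to be found in the camera images.
- case: Black plastic case fixed to the bench, 130 (its x) x 270 (its y) x 70 mm high, walls and floor 5 mm. Origin: centre of its underside, on the bench; z up; -x is its front, the lid hinge runs along its upper +x edge. Inside, rests at y = +-75 mm (18 mm wide, lips 30 mm above the bench) carry the level 15 mm above the bench; between them it is empty, 60 mm from the centre to front and back walls.
- lid (a joint): Angle of the case's lid (slab 130 x 270 x 8 mm, 0.25 kg) in rad: 0 shut, grows as it opens, 1.571 upright, stop at 2.1 (leaning back). Starts between 0 and 0.3. The hinge is stiff (0.6 N m of friction, some 3 to 5 N at the bar): the lid stays where it is left.
- lid_bar (a point): Middle of the lid's steel bar handle: round, 10 mm thick, parallel to the case's y, 80 mm clear between its two arms. It lies in the plane of the lid, 40 mm beyond its free (front) edge: lid shut, it is in front of the case, 74 mm above the bench; lid upright, it is above the lid, 244 mm above the bench.
- lid_hinge (a point): Middle of the hinge axis of the lid, at its back edge in mid-thickness: case x = 65 mm, 74 mm above the bench, 170 mm from the middle of the bar. The axis is parallel to the y axis of the case.
- level: Torpedo spirit level of aluminium with black ends and small vials: a straight bar 22 (its x) x 230 (its y) x 45 mm high, 0.25 kg give or take 30 %, balanced at its middle. It stands on its base in the two rests, along the case's y, up to 12 mm off-centre along y. Origin: centre of its underside; z up through its top.
- hammer: Bystander: hammer, 240 mm long, lying beside the case on its +y side; origin at its middle, underside.
- brush: Bystander: brush, 200 mm long, lying beside the case on its -y side; origin at its middle, underside.
- tin: Bystander: upright tin, 60 mm in diameter, 100 mm high, standing behind the case; origin at the centre of its underside.

How it is judged:
By the outcome, as a careful person would: the job done as asked, in the order asked, and still so for the second after the job is handed in, while the arm keeps its last pose, push and grip.
It also fails if it takes over 54 s, if anything falls off the work surface, if the arm or the gripper's body presses on something with over 40 N, if the wrist force passes 120 N, or if a joint passes its speed limit or range.

## Working session

There is one attempt and no reset: what is moved stays moved. The work goes in short steps, Python scripts to look and compute and a tool call to move; the robot and the scene stay as the last step left them, time stands still between calls to the robot, and variables do not carry over. Pictures are saved under pics/ and viewed, on a budget of 10 in all, crops included, one or two more only if the job needs it, and the job is handed in when it is done.

Besides the shell and the picture viewer there is one more tool, called after "Call:" in YAML: its name, and indented under it one key for each argument. step_arm: Moves the arm, as the interface text tells. Its arguments: {"type":"object","properties":{"moves":{"type":"array"},"grip_force":{"type":"number"}},"required":["moves"]}

```bash
ls; mkdir -p pics; cat > h.py <<'E'
import numpy as np, cv2
from scipy.spatial.transform import Rotation as R
from station import ctrl, cams, finder
def cam(n):
    return cams.get_image(n)
def att(c):
    a=np.array(c["attitude"],float)
    return a if a.shape==(3,3) else (R.from_rotvec(a).as_matrix() if a.size==3 else R.from_quat(a).as_matrix())
def ray(c,uv):
    d=np.array([(uv[0]-c["cx"])/c["fx"],-(uv[1]-c["cy"])/c["fy"],-1.0])
    d=att(c)@d
    return np.array(c["position"]),d/np.linalg.norm(d)
def tri(rays):
    A=np.zeros((3,3));b=np.zeros(3)
    for o,d in rays:
        P=np.eye(3)-np.outer(d,d);A+=P;b+=P@o
    x=np.linalg.solve(A,b)
    return x,[np.linalg.norm((np.eye(3)-np.outer(d,d))@(x-o)) for o,d in rays]
def proj(c,p):
    q=att(c).T@(np.array(p)-np.array(c["position"]))
    return np.array([c["cx"]+c["fx"]*q[0]/-q[2],c["cy"]-c["fy"]*q[1]/-q[2]])
E
python3 - <<'E'
from h import *
o=ctrl.get_obs(); print(o)
ims=[]
cs={}
for n in ["scene","top","wrist"]:
    c=cam(n); cs[n]=c; ims.append(c["pixels"])
    print(n,{k:v for k,v in c.items() if k!="pixels"})
    for t in ["lid_bar","lid_hinge","case","level"]:
        print(n,t,[(np.round(d["at"],1),round(d["conf"],2)) for d in finder.tip_of(n,t)[:2]])
cv2.imwrite("pics/a.png",np.vstack(ims[:2])[:, :] if 0 else cv2.resize(np.hstack(ims[:2]),(800,300)))
for t in ["lid_bar","lid_hinge","case"]:
    r=[]
    for n in ["scene","top"]:
        f=finder.tip_of(n,t)
        if f:r.append(ray(cs[n],f[0]["at"]))
    if len(r)>1: print(t,tri(r))
E
```

```text
pics
{'t': 0.0, 'q': array([-1.34400125e+00,  5.33666660e-02,  1.61430788e+00,  1.31730369e-05,
        1.47603175e+00, -1.18981613e-01]), 'dq': array([ 4.58583265e-04,  8.38558655e-05, -6.74058952e-04, -2.86721990e-05,
        3.84245214e-04, -3.12539916e-04]), 'effort': array([ 2.43202994e-04, -3.93674934e+01, -3.70177960e+01, -8.25106963e-05,
        6.95078226e-03, -1.30167416e-05]), 'tool_pos': array([ 0.2116951 , -0.58735508,  0.21944869]), 'tool_rot': array([ 0.95221653,  1.3547758 , -0.94986487]), 'contact_force': array([-0.16721819,  0.74038764, -0.13162858]), 'wrist_torque': array([-0.04689546, -0.03831758,  0.027876  ]), 'opening': 0.08570167787369025}
scene {'fx': 415.1954892133313, 'fy': 415.1954892133313, 'cx': 246.8489319475929, 'cy': 187.9245261823645, 'position': array([ 1.11128605, -0.39809217,  0.74197415]), 'attitude': array([0.72550065, 0.29491467, 0.77731753])}
scene lid_bar [(array([186.8, 156.2]), 0.68)]
scene lid_hinge [(array([224.3, 201.2]), 0.71), (array([301.4, 178. ]), 0.37)]
scene case [(array([210.8, 209.2]), 0.87)]
scene level []
top {'fx': 452.479749
[... 315 characters left out ...]
, 209.7]), 0.93)]
top level []
wrist {'fx': 265.1067181846747, 'fy': 265.1067181846747, 'cx': 256.6924932775356, 'cy': 191.61960110921393, 'position': array([ 0.27513742, -0.56480333,  0.37462527]), 'attitude': array([-0.23112892,  0.16406869, -1.21711277])}
wrist lid_bar []
wrist lid_hinge []
wrist case []
wrist level []
lid_bar (array([0.48497795, 0.01619644, 0.07517956]), [np.float64(0.002380232723437602), np.float64(0.00238023272343759)])
lid_hinge (array([ 0.65598359, -0.01952599,  0.08120573]), [np.float64(0.001060890232300734), np.float64(0.001060890232300806)])
case (array([ 0.59104053, -0.00236151, -0.01310575]), [np.float64(0.0034301684023231786), np.float64(0.003430168402323088)])
```

View pics/a.png

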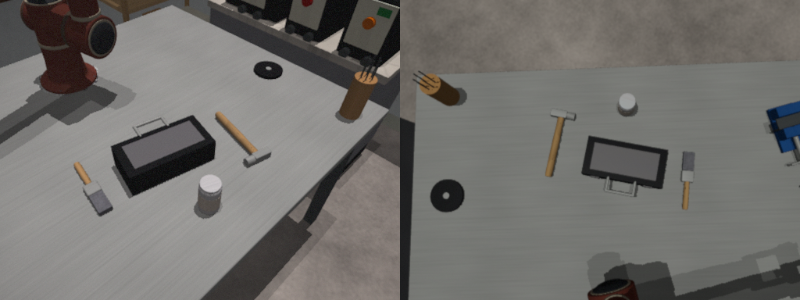

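The left half (scene view) shows the case at (163,155) with its bar facing the robot at (152,127). The right half (top view) shows the case at (625,163), bar at (621,186), tin behind it, and the hammer and brush at the sides. The detections agree with this. Next I need the yaw and the tool axes.

```bash
python3 - <<'E'
from h import *
o=ctrl.get_obs(); T=R.from_rotvec(o["tool_rot"]); print("tool axes cols\n",T.as_matrix().round(3))
w=cam("wrist"); print("cam in tool",T.inv().apply(np.array(w["position"])-o["tool_pos"]).round(3))
c=cam("top")
for n,z in [("lid",.078),("lid_bar",.075),("case",.07)]:
    for d in finder.regions_of("top",n)[:1]:
        m=d["region"].astype(np.uint8); k=cv2.findContours(m,0,2)[0]; k=max(k,key=cv2.contourArea)
        pts=[]
        for uv in k[:,0,:]:
            p,r=ray(c,uv); pts.append((p+r*(z-p[2])/r[2])[:2])
        pts=np.array(pts,np.float32)*1000
        rect=cv2.minAreaRect(pts); print(n,d["conf"],rect,cv2.boxPoints(rect).round(0).tolist())
im=cv2.resize(c["pixels"][150:280,210:360],None,fx=5,fy=5-0.5); cv2.imwrite("pics/b.png",im)
E
```

```text
tool axes cols
 [[ 0.     0.941  0.339]
 [-0.     0.339 -0.941]
 [-1.    -0.     0.   ]]
cam in tool [-0.154  0.067 -0.   ]
lid 0.62 ((570.8521728515625, -3.3581390380859375), (270.2727355957031, 176.2771453857422), 77.86854553222656) [[456.0, -117.0], [629.0, -154.0], [685.0, 110.0], [513.0, 147.0]]
lid_bar 0.68 ((571.8909912109375, -3.966827392578125), (270.85113525390625, 174.72096252441406), 77.42057800292969) [[457.0, -117.0], [628.0, -155.0], [687.0, 109.0], [516.0, 147.0]]
case 0.73 ((573.6231689453125, -2.8290252685546875), (276.07476806640625, 176.67527770996094), 76.63418579101562) [[456.0, -117.0], [628.0, -158.0], [691.0, 111.0], [520.0, 152.0]]
```

View pics/b.png

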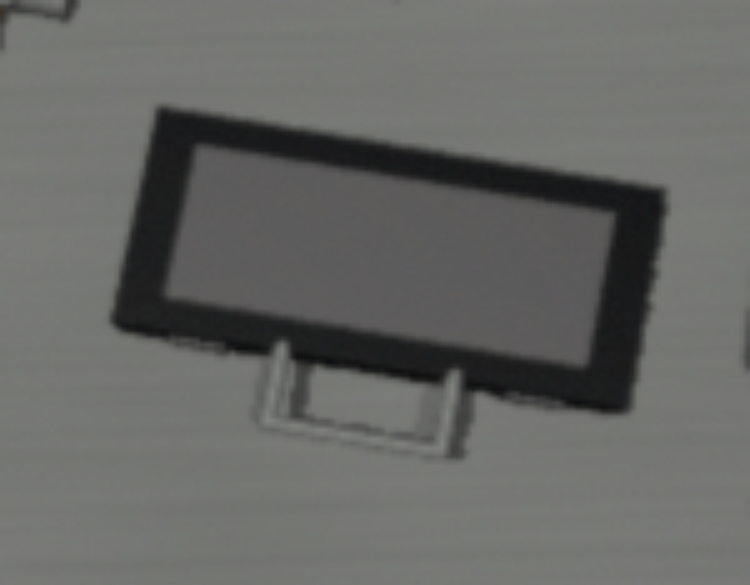

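Crop: the lid is nearly shut. The bar runs from about (265,420) to (450,450) in the crop, and the case yaw is about −12°. The wrist camera sits at tool +y, so it will be along case y and clear of the lid. I'm moving towards the bar.

Call:
step_arm:
  moves:
    - [[0,2.3,-2.4],[-2.9,0,0],0.4]
    - [[0,4.6,-4.7],[-5.8,0,0],0.4]
    - [[0,6.9,-7.1],[-8.7,0,0],0.4]
    - [[0,9.3,-9.5],[-11.6,0,0],0.4]
    - [[0,11.6,-11.8],[-14.5,0,0],0.4]
    - [[0,13.9,-14.2],[-17.4,0,0],0.4]
    - [[0,16.2,-16.6],[-20.3,0,0],0.4]
    - [[0,18.5,-19],[-23.2,0,0],0.4]
    - [[0,20.8,-21.3],[-26.1,0,0],0.4]
    - [[0,23.2,-23.7],[-29,0,0],0.4]

```text
t: 2.13
tool_pos: [0.3501, -0.285, 0.2209]
tool_rot: [0.561, 1.496, -0.561]
contact_force: [0.1, 0.2, 0.8]
opening: 0.0342
```

```bash
cat >> h.py <<'E'
def togo(p,yaw=None,tilt=None):
    "shift (cm) and turn (deg) in tool axes to reach p with tool x down and tool z at world angle yaw (deg)"
    o=ctrl.get_obs(); T=R.from_rotvec(o["tool_rot"])
    s=T.inv().apply(np.array(p)-o["tool_pos"])*100
    r=None
    if yaw is not None:
        z=np.array([np.cos(np.radians(yaw)),np.sin(np.radians(yaw)),0]);x=np.array([0,0,-1.]);y=np.cross(z,x)
        r=np.degrees((T.inv()*R.from_matrix(np.c_[x,y,z])).as_rotvec()).round(2)
    print("t",o["t"].__round__(2),"pos",o["tool_pos"].round(4),"F",np.round(o["contact_force"],1),"open",round(o["opening"],4),"| go",s.round(2),r)
E
python3 -c "
from h import *
togo((.487,.016,.21),-12.1)"
```

```text
t 2.13 pos [ 0.3501 -0.285   0.2209] F [0.1 0.2 0.8] open 0.0342 | go [ 1.08 31.69 -9.46] [-2.898e+01  5.000e-02  2.000e-02]
```

Call:
step_arm:
  moves:
    - [[0,3.4,-1],[-3.2,0,0],0.4]
    - [[0,6.9,-2.1],[-6.4,0,0],0.4]
    - [[0,10.4,-3.1],[-9.6,0,0],0.4]
    - [[0,13.9,-4.2],[-12.8,0,0],0.4]
    - [[0,17.4,-5.2],[-16,0,0],0.4]
    - [[0,20.9,-6.2],[-19.2,0,0],0.4]
    - [[0,24.4,-7.3],[-22.4,0,0],0.4]
    - [[0,27.9,-8.3],[-25.7,0,0],0.4]
    - [[0,30.5,-9.1],[-28,0,0],0.4]
    - [[0,31.7,-9.5],[-29,0,0],0.4]

```text
t: 2.97
tool_pos: [0.4876, 0.0193, 0.221]
tool_rot: [0.162, 1.564, -0.161]
contact_force: [-0.9, -1.3, -0.7]
opening: 0.0342
```

```bash
python3 - <<'E'
from h import *
togo((.487,.016,.21),-12.1)
cs={n:cam(n) for n in ["wrist","top","scene"]}
for t in ["lid_bar","lid_hinge"]:
    r=[]
    for n in cs:
        f=finder.tip_of(n,t); print(t,n,[(np.round(d["at"],1),round(d["conf"],2)) for d in f[:2]])
        if f and f[0]["conf"]>.4: r.append(ray(cs[n],f[0]["at"]))
    if len(r)>1: print(tri(r))
print(proj(cs["wrist"],(.487,.016,.075)))
cv2.imwrite("pics/c.png",cs["wrist"]["pixels"])
E
```

```text
t 2.97 pos [0.4876 0.0193 0.221 ] F [-0.9 -1.3 -0.7] open 0.0342 | go [ 1.1  -0.34  0.01] [ 0.31  0.06 -0.03]
lid_bar wrist [(array([257.8, 183.2]), 0.92)]
lid_bar top []
lid_bar scene [(array([187.7, 157. ]), 0.62)]
(array([0.48802193, 0.01454245, 0.07520788]), [np.float64(0.0008104457317027162), np.float64(0.0008104457317027156)])
lid_hinge wrist [(array([405. , 182.7]), 0.73)]
lid_hinge top [(array([290.1, 184.1]), 0.81)]
lid_hinge scene [(array([222.8, 199. ]), 0.8)]
(array([ 0.65094574, -0.01702748,  0.08284899]), [np.float64(0.0011898382101944932), np.float64(0.0007246776961420397), np.float64(0.0007251985894907552)])
[256.32162929 182.73510531]
```

View pics/c.png

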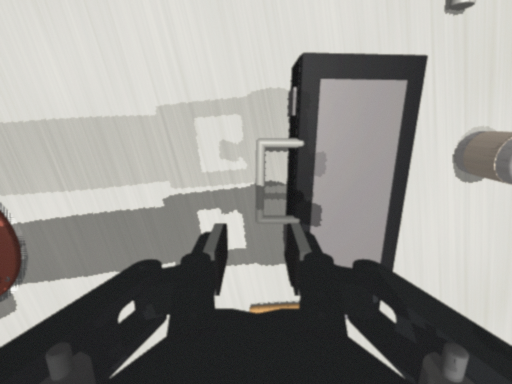

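The wrist view shows the bar upright at column 258, rows 142–220, so the yaw matches, and the fingers line up with it. Bar ≈ (0.488, 0.0145, 0.075). Descending and gripping it.

Call:
step_arm:
  moves:
    - [[1,-0.4,0.1],[0.3,0,0],0.36]
    - [[4,-0.5,0.1],[0.3,0,0],0.36]
    - [[7,-0.5,0.1],[0.3,0,0],0.36]
    - [[10,-0.5,0.1],[0.3,0,0],0.36]
    - [[12.5,-0.5,0.1],[0.3,0,0],0.36]
    - [[14.2,-0.5,0.1],[0.3,0,0],0.36]
    - [[14.8,-0.5,0.1],[0.3,0,0],0.36]
    - [[14.8,-0.5,0.1],[0.3,0,0],0]
    - [[14.8,-0.5,0.1],[0.3,0,0],0]
    - [[14.8,-0.5,0.1],[0.3,0,0],0]
  grip_force: 35

```text
t: 4.25
tool_pos: [0.4884, 0.0097, 0.075]
tool_rot: [0.171, 1.559, -0.172]
contact_force: [-0.1, -0.2, -0.6]
opening: 0.0002
```

```bash
cat >> h.py <<'E'
def arc(H,a0,a1,n=10,r=.17,dz=-.002,yaw=-12.1):
    "tool-axis rows for bar from angle a0 to a1, relative to the pose now"
    e=np.array([np.cos(np.radians(yaw)),np.sin(np.radians(yaw)),0]);o=ctrl.get_obs();T=R.from_rotvec(o["tool_rot"])
    for a in np.linspace(a0,a1,n+1)[1:]:
        p=np.array(H)-r*np.cos(a)*e+np.array([0,0,r*np.sin(a)+dz])
        print(round(a,2),(T.inv().apply(p-o["tool_pos"])*100).round(2))
E
python3 - <<'E'
from h import *
togo((.488,.0145,.073),-12.1)
c=cam("wrist"); cv2.imwrite("pics/d.png",c["pixels"])
o=ctrl.get_obs();e=np.array([.978,-.2096,0])
H=o["tool_pos"]+.17*e; H[2]=.074; print(H)
arc(H,0,.7)
E
```

```text
t 4.25 pos [0.4884 0.0097 0.075 ] F [-0.1 -0.2 -0.6] open 0.0002 | go [ 0.2   0.46 -0.14] [-0.41  0.28  0.02]
[ 0.65430607 -0.02574398  0.074     ]
0.07 [-0.9   0.    0.05]
0.14 [-2.08  0.    0.18]
0.21 [-3.25  0.    0.39]
0.28 [-4.4   0.    0.68]
0.35 [-5.53  0.01  1.06]
0.42 [-6.63  0.01  1.51]
0.49 [-7.7   0.01  2.03]
0.56 [-8.73  0.02  2.64]
0.63 [-9.71  0.02  3.31]
0.7 [-10.64   0.03   4.04]
```

View pics/d.png

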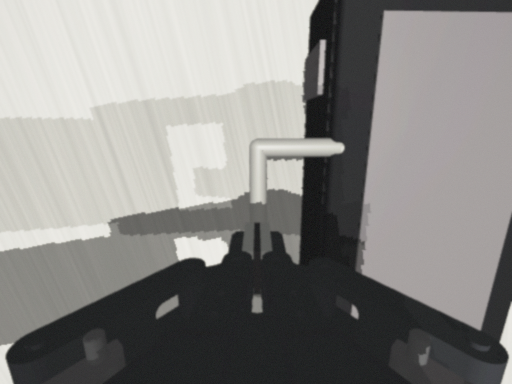

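The fingers shut on nothing: opening is 0 and the bar is still at column 258, rows 140–205, running in under the fingertips. I'm checking where the bar and the tips really are.

```bash
python3 - <<'E'
from h import *
o=ctrl.get_obs();T=R.from_rotvec(o["tool_rot"])
w=cam("wrist");s=cam("scene");t=cam("top")
print("tcp_to_tips",ctrl.tcp_to_tips, "tips px",proj(w,o["tool_pos"]+T.apply([ctrl.tcp_to_tips,0,0])),"tcp px",proj(w,o["tool_pos"]))
g=cv2.cvtColor(w["pixels"],6)
print("row170",g[170,235:285].tolist())
ydir=np.array([.2096,.978,0])
for z in [.05,.06,.07,.08,.09]:
    p=np.array([.488,.0145,z])
    print(z,[proj(w,p+k*ydir).round(0) for k in (0,.04,.045)], 265.1*.01/(-(att(w).T@(p-w["position"]))[2]))
for n,c in [("wrist",w),("scene",s),("top",t)]:
    for k in ["lid_bar","lid_hinge"]:
        print(n,k,[(np.round(d["at"],1),round(d["conf"],2)) for d in finder.tip_of(n,k)[:2]])
cv2.imwrite("pics/e.png",cv2.resize(s["pixels"][60:240,100:300],None,fx=3.3,fy=3.3,interpolation=3))
E
```

```text
tcp_to_tips 0.017 tips px [255.9662298 220.8552335] tcp px [255.87795866 230.84469664]
row170 [209, 210, 212, 210, 208, 206, 208, 212, 213, 211, 210, 211, 214, 215, 205, 171, 159, 169, 182, 190, 197, 206, 212, 217, 218, 214, 209, 201, 191, 183, 170, 157, 167, 195, 210, 212, 212, 209, 208, 207, 206, 208, 211, 213, 213, 214, 214, 213, 210, 210]
0.05 [array([254., 211.]), array([254., 155.]), array([254., 147.])] 14.019499940467412
0.06 [array([254., 216.]), array([254., 157.]), array([254., 149.])] 14.773425052033966
0.07 [array([254., 221.]), array([254., 159.]), array([254., 151.])] 15.613046121926024
0.08 [array([254., 227.]), array([253., 161.]), array([253., 153.])] 16.553854712743476
0.09 [array([254., 234.]), array([253., 164.]), array([253., 155.])] 17.615315767464853
wrist lid_bar [(array([257. , 222.2]), 0.62)]
wrist lid_hinge []
scene lid_bar [(array([188.5, 156.1]), 0.63)]
scene lid_hinge [(array([221.3, 201.2]), 0.86)]
top lid_bar []
top lid_hinge [(array([291.7, 183.6]), 0.83)]
```

View pics/e.png

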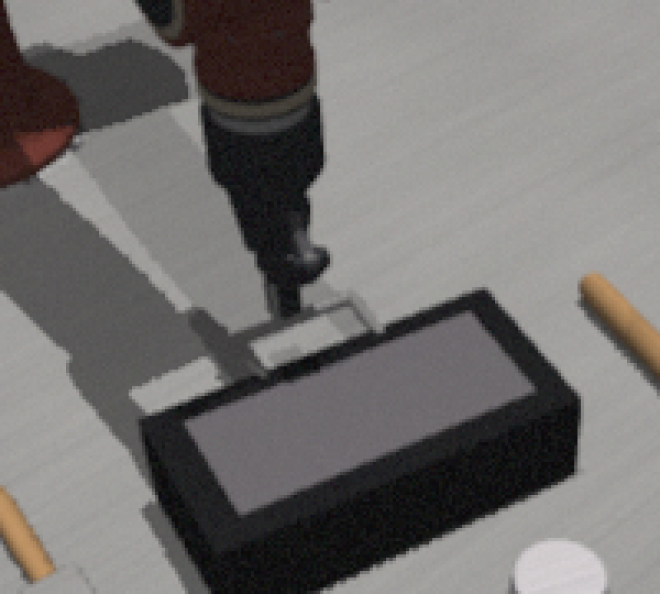

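```bash
python3 - <<'E'
from h import *
im=cv2.imread("pics/d.png")[130:330,190:330].astype(float)
im=np.clip((im/255)**.45*255,0,255).astype(np.uint8)
cv2.imwrite("pics/f.png",cv2.resize(im,None,fx=3,fy=3,interpolation=2))
E
```

```text
(no output)
```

View pics/f.png

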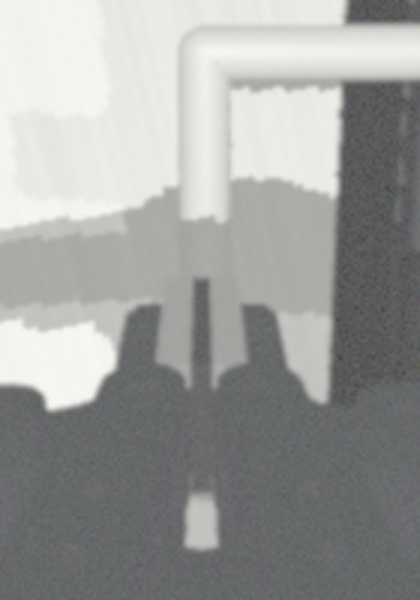

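The brightened crop shows the pads with a narrow gap at about column 257, row 223 onwards, over the bar's line. It doesn't show whether the bar is held, so I'll lift 3 cm as a test.

Call:
step_arm:
  moves:
    - [[-0.4,0,0],[0,0,0],0]
    - [[-0.8,0,0],[0,0,0],0]
    - [[-1.2,0,0.1],[0,0,0],0]
    - [[-1.6,0,0.1],[0,0,0],0]
    - [[-2,0,0.1],[0,0,0],0]
    - [[-2.4,0,0.2],[0,0,0],0]
    - [[-2.8,0,0.2],[0,0,0],0]
    - [[-3,0,0.3],[0,0,0],0]
    - [[-3,0,0.3],[0,0,0],0]
    - [[-3,0,0.3],[0,0,0],0]

```text
t: 5.58
tool_pos: [0.4904, 0.0095, 0.1037]
tool_rot: [0.17, 1.561, -0.172]
contact_force: [-0.1, 0.4, 0.2]
opening: 0.0
```

```bash
python3 - <<'E'
from h import *
togo((.488,.0145,.073),-12.1)
w=cam("wrist");s=cam("scene")
rr=[]
for n,c in [("wrist",w),("scene",s)]:
        f=finder.tip_of(n,"lid_bar");print(n,[(np.round(d["at"],1),round(d["conf"],2)) for d in f[:2]])
        if f: rr.append(ray(c,f[0]["at"]))
if len(rr)>1: print(tri(rr))
a=np.clip((w["pixels"]/255)**.5*255,0,255).astype(np.uint8)[100:340,150:390]
b=cv2.resize(s["pixels"][110:210,140:240],(400,400),interpolation=2)
cv2.imwrite("pics/g.png",np.hstack([cv2.resize(a,(400,400)),b]))
E
```

```text
t 5.58 pos [0.4904 0.0095 0.1037] F [-0.1  0.4  0.2] open 0.0 | go [ 3.07  0.44 -0.35] [-0.38  0.18  0.02]
wrist [(array([254.3, 208.9]), 0.82)]
scene [(array([188. , 153.9]), 0.77)]
(array([0.48974453, 0.01624219, 0.08472693]), [np.float64(0.0017249530651307226), np.float64(0.0017249530651306886)])
```

View pics/g.png

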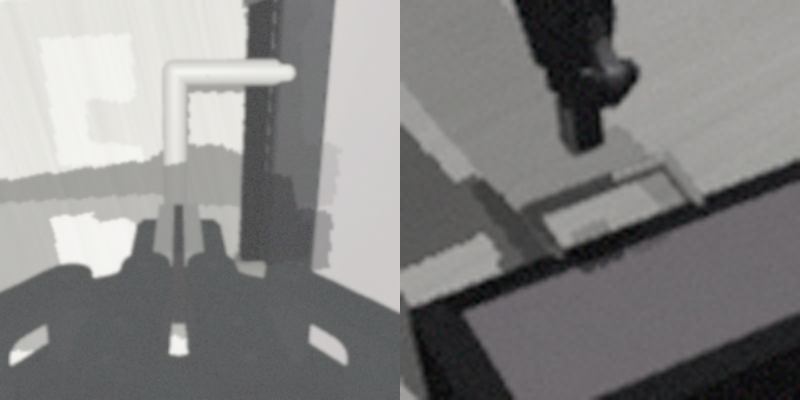

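Not held: the lid stayed down and the bar is clear below the fingertips (scene pane, bar about (600,190)). I'll re-measure the bar height from three wrist poses using the handle's corner.

```bash
python3 - <<'E'
from h import *
o=ctrl.get_obs();T=R.from_rotvec(o["tool_rot"]);w=cam("wrist")
cp=T.inv().apply(w["position"]-o["tool_pos"]);ca=T.inv()*R.from_matrix(att(w)); print("cam in tool",cp.round(4))
def at(pos,rot):
    Q=R.from_rotvec(rot);return dict(w,position=Q.apply(cp)+pos,attitude=(Q*ca).as_matrix())
C=at(np.array([.4876,.0193,.221]),[.162,1.564,-.161]);D=at(np.array([.4884,.0097,.075]),[.171,1.559,-.172])
def corner(im,b,r0,r1,a,c0,c1):
    g=im.astype(int); return g
for n,c,im in [("c",C,cv2.imread("pics/c.png",0)),("d",D,cv2.imread("pics/d.png",0)),("g",w,cv2.cvtColor(w["pixels"],6))]:
    print(n,im[165,246:272].tolist(), im[132:162,285].tolist())
r=[ray(C,(260.,143.3)),ray(D,(258.,148.7)),ray(w,(255.,143.5))]
for s in ([0,1],[0,2],[1,2],[0,1,2]): print(s,tri([r[i] for i in s]))
E
```

```text
cam in tool [-0.1539  0.0673  0.0006]
c [217, 203, 197, 193, 192, 195, 196, 194, 193, 176, 161, 167, 181, 196, 202, 192, 180, 158, 147, 176, 193, 195, 196, 196, 193, 192] [193, 193, 193, 193, 193, 185, 164, 162, 177, 195, 214, 208, 189, 171, 147, 114, 98, 96, 98, 125, 177, 194, 197, 195, 195, 197, 196, 197, 197, 197]
d [214, 214, 205, 174, 160, 167, 177, 187, 197, 205, 211, 216, 218, 216, 209, 201, 194, 186, 173, 156, 153, 190, 209, 211, 208, 208] [207, 206, 207, 207, 205, 198, 174, 162, 168, 181, 189, 196, 207, 218, 227, 227, 221, 215, 206, 197, 188, 178, 164, 145, 118, 104, 106, 120, 158, 197]
g [213, 203, 173, 163, 174, 186, 197, 206, 214, 218, 214, 206, 199, 188, 177, 157, 137, 154, 193, 207, 212, 211, 208, 206, 205, 205] [210, 209, 204, 185, 167, 171, 183, 194, 206, 219, 228, 226, 218, 207, 195, 186, 173, 154, 129, 111, 104, 102, 111, 143, 190, 206, 208, 207, 207, 208]
[0, 1] (array([0.50042348, 0.05900569, 0.07106428]), [np.float64(0.00022662993796640463), np.float64(0.00022662993796612757)])
[0, 2] (array([0.50019364, 0.05849761, 0.06007378]), [np.float64(0.00033525686623056013), np.float64(0.0003352568662305767)])
[1, 2] (array([0.50120702, 0.06263014, 0.10620644]), [np.float64(0.00010050916803991217), np.float64(0.00010050916804014484)])
[0, 1, 2] (array([0.50060723, 0.06031405, 0.08273206]), [np.float64(0.00039881325464974604), np.float64(0.00025719701524706253), np.float64(0.00042801061495416283)])
```

```bash
python3 - <<'E'
from h import *
s=cam("scene");w=cam("wrist");o=ctrl.get_obs()
print("tip now: pred",proj(s,o["tool_pos"]-[0,0,.017]),"seen 183.8,147.5; earlier pred",proj(s,[.4884,.0097,.058]),"seen 186.4,155.5")
for z in (.05,.06,.074,.09): print(z,proj(s,[.488,.0155,z]).round(1))
for n,c in (("scene",s),("wrist",w)):
  f=finder.tip_of(n,"lid_bar");print(f[0]["at"],f[0]["conf"])
# bar pixels seen in the scene: long axis
y=np.array([.2096,.978,0])
print([proj(s,np.array([.488,.0155,.074])+k*y).round(1) for k in(-.045,.045)],"seen",[(140+d[0]/4,110+d[1]/4) for d in ((125,210),(262,160))])
for k in (0.017,.03,-.0):
  print(k,[proj(w,o["tool_pos"]+R.from_rotvec(o["tool_rot"]).apply([k,v,0])).round(0) for v in(0,.011)])
E
```

```text
tip now: pred [186.48691111 154.93185005] seen 183.8,147.5; earlier pred [187.15806759 163.36780001] seen 186.4,155.5
0.05 [189.2 164.6]
0.06 [188.9 161.6]
0.074 [188.4 157.2]
0.09 [187.8 152.2]
[188.4, 155.0] 0.88
[251.8, 210.0] 0.75
[array([171. , 163.8]), array([205.2, 150.9])] seen [(171.25, 162.5), (205.5, 150.0)]
0.017 [array([256., 221.]), array([256., 206.])]
0.03 [array([256., 214.]), array([256., 200.])]
-0.0 [array([256., 231.]), array([256., 214.])]
```

In both views the fingertips appear about 25 mm higher than the stated 17 mm ahead of the TCP would put them. In the scene, the tip is at (184,147.5) against a predicted (186.5,155). So the fingers shut just above the bar. I'll open, go 2.5 cm lower than before and grip again.

Call:
step_arm:
  moves:
    - [[0,0.4,-0.3],[0,0,0],0.36]
    - [[0,0.4,-0.3],[0,0,0],0.36]
    - [[0,0.4,-0.3],[0,0,0],0.36]
    - [[1.5,0.4,-0.3],[0,0,0],0.36]
    - [[3,0.4,-0.3],[0,0,0],0.36]
    - [[4.5,0.4,-0.3],[0,0,0],0.36]
    - [[5.2,0.4,-0.3],[0,0,0],0.36]
    - [[5.3,0.4,-0.3],[0,0,0],0.36]
    - [[5.3,0.4,-0.3],[0,0,0],0.36]
    - [[5.3,0.4,-0.3],[0,0,0],0.36]

```text
t: 6.87
tool_pos: [0.4889, 0.0139, 0.0513]
tool_rot: [0.17, 1.56, -0.172]
contact_force: [-0.3, 0.4, 0.3]
opening: 0.0309
```

Call:
step_arm:
  moves:
    - [[0,0,0],[0,0,0],0]
    - [[0,0,0],[0,0,0],0]
    - [[0,0,0],[0,0,0],0]
    - [[0,0,0],[0,0,0],0]
    - [[0,0,0],[0,0,0],0]
    - [[0,0,0],[0,0,0],0]
    - [[0,0,0],[0,0,0],0]
    - [[0,0,0],[0,0,0],0]
    - [[0,0,0],[0,0,0],0]
    - [[0,0,0],[0,0,0],0]

```text
t: 7.7
tool_pos: [0.4901, 0.0138, 0.052]
tool_rot: [0.17, 1.557, -0.171]
contact_force: [5.3, -0.1, 1.6]
opening: 0.0088
```

The bar is held (opening 8.8 mm). Swinging the lid along the arc (17 cm radius), with the tool kept pointing down.

Call:
step_arm:
  moves:
    - [[-0.9,0,0],[0,0,0],0]
    - [[-1.9,0,0.1],[0,0,0],0]
    - [[-2.8,0,0.2],[0,0,0],0]
    - [[-3.7,0,0.4],[0,0,0],0]
    - [[-4.6,0,0.6],[0,0,0],0]
    - [[-5.5,0,0.9],[0,0,0],0]
    - [[-6.4,0,1.2],[0,0,0],0]
    - [[-7.2,0,1.6],[0,0,0],0]
    - [[-8.1,0,2],[0,0,0],0]
    - [[-8.9,0,2.5],[0,0,0],0]

```text
t: 8.53
tool_pos: [0.5161, 0.008, 0.1384]
tool_rot: [0.171, 1.551, -0.172]
contact_force: [21.8, -1.6, -20.4]
opening: 0.0087
```

```bash
python3 - <<'E'
from h import *
togo((.4900,.0138,.052),-12.1)
s=cam("scene");w=cam("wrist");f=finder.tip_of("scene","lid_bar");print(f[0]["at"],f[0]["conf"])
for z in(.075,.074+.17*np.sin(.5)):print(proj(s,[.488+.17*(1-np.cos(.5))*.978,.0155-.0044,z]))
cv2.imwrite("pics/i.png",np.hstack([cv2.resize(s["pixels"][80:230,120:270],(400,400)),cv2.resize(w["pixels"],(400,400))]))
E
```

```text
t 8.53 pos [0.5161 0.008  0.1384] F [ 21.8  -1.6 -20.4] open 0.0087 | go [ 8.61 -0.01 -2.78] [-0.41  0.76 -0.04]
[192.5, 133.7] 0.84
[192.22529728 162.06379967]
[189.34369164 135.32321141]
```

View pics/i.png

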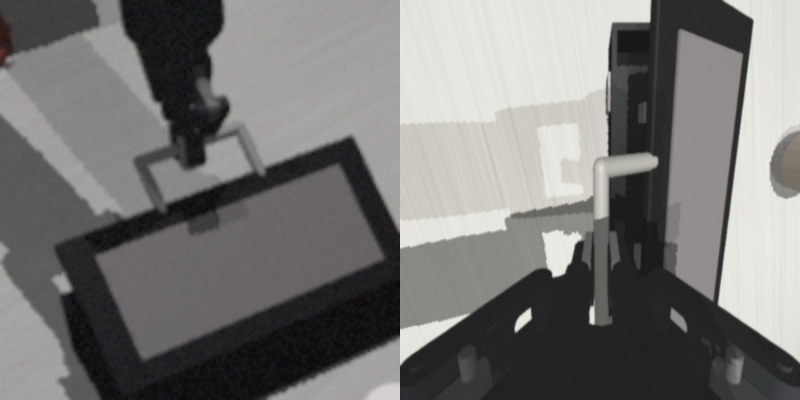

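The lid is following, now at about 0.57 rad. The radial pull of about 30 N means my arc is a few mm too far from the hinge. I'll correct that and continue.

Call:
step_arm:
  moves:
    - [[-0.6,0,0.8],[0,0.3,0],0]
    - [[-1.3,0,1.3],[0,0.7,0],0]
    - [[-1.9,0,1.8],[0,0.7,0],0]
    - [[-2.6,0,2.4],[0,0.7,0],0]
    - [[-3.2,0,3],[0,0.7,0],0]
    - [[-3.7,0,3.7],[0,0.7,0],0]
    - [[-4.3,0,4.3],[0,0.7,0],0]
    - [[-4.8,0,5],[0,0.7,0],0]
    - [[-5.2,0,5.7],[0,0.7,0],0]
    - [[-5.6,0,6.5],[0,0.7,0],0]

```text
t: 9.52
tool_pos: [0.5752, -0.0049, 0.197]
tool_rot: [0.172, 1.574, -0.17]
contact_force: [-9.7, 2.6, 10.5]
opening: 0.009
```

```bash
python3 - <<'E'
from h import *
togo((.4900,.0138,.052),-12.1)
cs={n:cam(n) for n in("scene","top","wrist")};r=[]
for n in cs:
    f=finder.tip_of(n,"lid_bar");print(n,[(d["at"],d["conf"]) for d in f[:1]])
    if f and f[0]["conf"]>.4:r.append(ray(cs[n],f[0]["at"]))
if len(r)>1:print(tri(r))
E
```

```text
t 9.52 pos [ 0.5752 -0.0049  0.197 ] F [-9.7  2.6 10.5] open 0.009 | go [14.59 -0.02 -8.57] [-0.37 -0.6  -0.02]
scene [([200.2, 127.5], 0.58)]
top []
wrist [([255.8, 245.5], 0.81)]
(array([ 0.57629884, -0.00455057,  0.22361979]), [np.float64(0.0024624744649822867), np.float64(0.0024624744649823335)])
```

Call:
step_arm:
  moves:
    - [[-0.5,0,0.7],[0,-0.3,0],0]
    - [[-0.8,0,1.5],[0,-0.6,0],0]
    - [[-1.2,0,2.2],[0,-0.6,0],0]
    - [[-1.4,0,3],[0,-0.6,0],0]
    - [[-1.7,0,3.9],[0,-0.6,0],0]
    - [[-1.9,0,4.7],[0,-0.6,0],0]
    - [[-2,0,5.5],[0,-0.6,0],0]
    - [[-2.1,0,6.4],[0,-0.6,0],0]
    - [[-2.2,0,7.2],[0,-0.6,0],0]
    - [[-2.2,0,8.1],[0,-0.6,0],0]

```text
t: 10.65
tool_pos: [0.6553, -0.0224, 0.2196]
tool_rot: [0.171, 1.562, -0.17]
contact_force: [-4.4, 1.0, 6.4]
opening: 0.0088
```

```bash
python3 - <<'E'
from h import *
togo((.4900,.0138,.052),-12.1)
cs={n:cam(n) for n in("scene","top","wrist")}
for k in("lid_bar","lid_hinge"):
  r=[]
  for n in cs:
    f=finder.tip_of(n,k);print(k,n,[(d["at"],d["conf"]) for d in f[:1]])
    if f and f[0]["conf"]>.4:r.append(ray(cs[n],f[0]["at"]))
  if len(r)>1:print(tri(r))
s=cs["scene"]["pixels"];cv2.imwrite("pics/j.png",np.hstack([cv2.resize(s[60:260,100:300],(400,400)),cv2.resize(cs["wrist"]["pixels"],(400,400))]))
E
```

```text
t 10.65 pos [ 0.6553 -0.0224  0.2196] F [-4.4  1.   6.4] open 0.0088 | go [ 16.73  -0.05 -16.94] [-0.38  0.09 -0.05]
lid_bar scene [([220.8, 141.6], 0.98)]
lid_bar top [([296.0, 169.5], 0.81)]
lid_bar wrist [([253.0, 243.3], 0.96)]
(array([ 0.65671128, -0.02059279,  0.24633249]), [np.float64(0.0013849518928926669), np.float64(0.0023898775437791735), np.float64(0.0024926965005194856)])
lid_hinge scene [([222.4, 203.0], 0.92)]
lid_hinge top [([292.8, 184.7], 0.89)]
lid_hinge wrist []
(array([ 0.65117267, -0.0226233 ,  0.07362253]), [np.float64(0.0023154956836142515), np.float64(0.0023154956836142124)])
```

View pics/j.png

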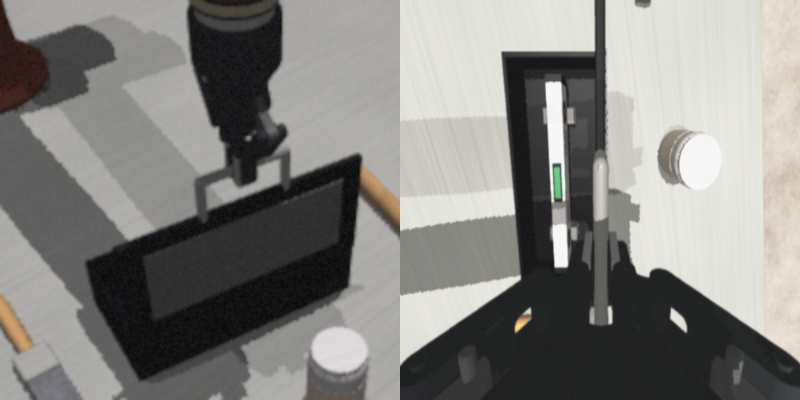

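Scene pane: the lid stands up with the bar at the fingers. Wrist pane: the lid is edge-on at column 600, with the level visible inside at column 557. Hand travel of 16.94 cm out of 17 puts the angle at about 1.57. Releasing the bar and rising.

Call:
step_arm:
  moves:
    - [[0,0,0],[0,0,0],0.3]
    - [[0,0,0],[0,0,0],0.3]
    - [[0,0,0],[0,0,0],0.3]
    - [[0,0,0],[0,0,0],0.3]
    - [[-1,0,0],[0,0,0],0.3]
    - [[-3,0,0],[0,0,0],0.3]
    - [[-5,0,0],[0,0,0],0.3]
    - [[-7,0,0],[0,0,0],0.3]
    - [[-9,0,0],[0,0,0],0.3]
    - [[-11,0,0],[0,0,0],0.3]

```text
t: 11.93
tool_pos: [0.6557, -0.0228, 0.3315]
tool_rot: [0.171, 1.556, -0.171]
contact_force: [-0.2, 0.1, 0.8]
opening: 0.0254
```

Call:
step_arm:
  moves:
    - [[0,0,-1],[0,0,0],0.6]
    - [[0,0,-2],[0,0,0],0.6]
    - [[0,0,-3.5],[0,0,0],0.6]
    - [[0,0,-5],[0,0,0],0.6]
    - [[0,0,-6.5],[0,0,0],0.6]
    - [[0,0,-6.5],[0,0,0],0.6]
    - [[0,0,-6.5],[0,0,0],0.6]
    - [[0,0,-6.5],[0,0,0],0.6]
    - [[0,0,-6.5],[0,0,0],0.6]
    - [[0,0,-6.5],[0,0,0],0.6]

```text
t: 12.77
tool_pos: [0.5925, -0.0089, 0.3304]
tool_rot: [0.171, 1.556, -0.171]
contact_force: [1.2, 0.2, -0.5]
opening: 0.0513
```

```bash
python3 - <<'E'
from h import *
togo((.59,-.005,.2),-12.1)
cs={n:cam(n) for n in("scene","top","wrist")}
for k in("lid_bar","lid_hinge","level","case"):
  r=[]
  for n in cs:
    f=finder.tip_of(n,k);print(k,n,[(np.round(d["at"],1),round(d["conf"],2)) for d in f[:1]])
    if f and f[0]["conf"]>.4:r.append(ray(cs[n],f[0]["at"]))
  if len(r)>1:print(tri(r))
w=cs["wrist"]
for d in finder.regions_of("wrist","level")[:1]:
  k=max(cv2.findContours(d["region"].astype(np.uint8),0,2)[0],key=cv2.contourArea)
  for z in(.06,):
    pts=[]
    for uv in k[:,0]:
      p,q=ray(w,uv);pts.append((p+q*(z-p[2])/q[2])[:2]*1000)
    rc=cv2.minAreaRect(np.array(pts,np.float32));print(rc,cv2.boxPoints(rc).round(0).tolist())
s=cs["scene"]["pixels"];cv2.imwrite("pics/k.png",np.hstack([cv2.resize(s[90:240,150:300],(400,400)),cv2.resize(w["pixels"],(400,400))]))
E
```

```text
t 12.77 pos [ 0.5925 -0.0089  0.3304] F [ 1.2  0.2 -0.5] open 0.0513 | go [13.04  0.31 -0.43] [-0.4   0.44 -0.06]
lid_bar scene [(array([222. , 142.5]), 0.92)]
lid_bar top [(array([200.2, 186.8]), 0.41)]
lid_bar wrist [(array([325.6, 193.1]), 0.75)]
(array([0.63404944, 0.06043296, 0.25975815]), [np.float64(0.07285736106433045), np.float64(0.12994449489875398), np.float64(0.0754147992031271)])
lid_hinge scene [(array([223.4, 200.6]), 0.83)]
lid_hinge top []
lid_hinge wrist [(array([295.9, 159.1]), 0.83)]
(array([ 0.65391295, -0.01552455,  0.07845405]), [np.float64(0.0025732741302445135), np.float64(0.0025732741302446184)])
level scene []
level top [(array([287.7, 208.5]), 0.6)]
level wrist [(array([254.4, 158.1]), 0.91)]
(array([ 0.5927781 , -0.01009828,  0.00597274]), [np.float64(0.002447651119725037), np.float64(0.002447651119724915)])
case scene []
case top [(array([284.4, 211. ]), 0.64)]
case wrist [(array([258.7, 154.5]), 0.79)]
(array([ 0.59672135, -0.00909436, -0.06579775]), [np.float64(0.004307834954723271), np.float64(0.004307834954723414)])
((592.8167114257812, -3.7576065063476562), (228.01617431640625, 23.67057991027832), 77.80511474609375) [[557.0, -113.0], [580.0, -118.0], [628.0, 105.0], [605.0, 110.0]]
```

View pics/k.png

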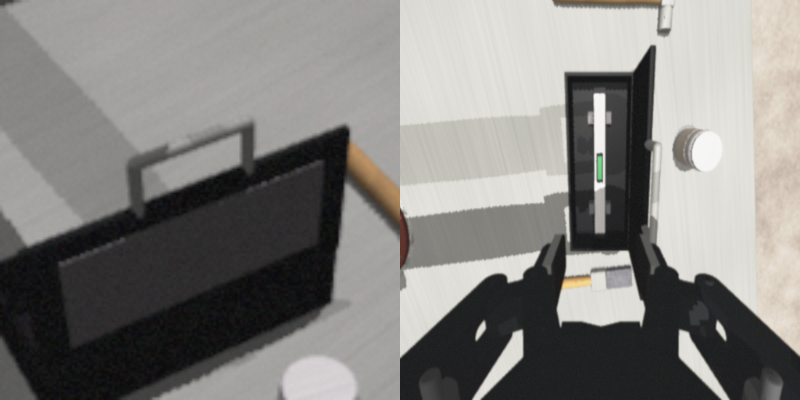

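Scene pane: the lid stays upright with nothing holding it. Wrist pane: the level lies in the case at column 600, rows 93–233, unobstructed. I'll work out the lid angle and the descent.

```bash
python3 - <<'E'
from h import *
togo((.5928,-.0038,.09),-12.2);togo((.5928,-.0038,.028),-12.2)
cs={n:cam(n) for n in("scene","wrist")};r=[]
for n in cs:
    f=finder.tip_of(n,"lid_bar");print(f[0]["at"],f[0]["conf"]);r.append(ray(cs[n],f[0]["at"]))
b,e=tri(r);print(b,e,"dot with hinge est",(b-np.array([.6535,-.0195,.074]))@[.978,-.2096,0])
E
```

```text
t 13.57 pos [ 0.5922 -0.0087  0.331 ] F [-0.7  0.7  1. ] open 0.051 | go [24.09  0.46 -0.25] [-0.29  0.48 -0.06]
t 13.57 pos [ 0.5922 -0.0087  0.331 ] F [-0.7  0.7  1. ] open 0.051 | go [30.29  0.46 -0.31] [-0.29  0.48 -0.06]
[221.6, 139.9] 0.82
[324.6, 188.9] 0.63
[ 0.65518302 -0.01763223  0.24858383] [np.float64(0.0009025458268166139), np.float64(0.0009025458268165915)] dot with hinge est 0.001254512099542181
```

Lid within about 0.5° of upright by this measurement. Descending.

Call:
step_arm:
  moves:
    - [[2,0.5,0],[-0.3,0.5,0],0.6]
    - [[5,0.5,-0.1],[-0.3,0.5,0],0.6]
    - [[8,0.5,-0.1],[-0.3,0.5,0],0.6]
    - [[11,0.5,-0.1],[-0.3,0.5,0],0.6]
    - [[14,0.5,-0.2],[-0.3,0.5,0],0.6]
    - [[17,0.5,-0.2],[-0.3,0.5,0],0.6]
    - [[19,0.5,-0.2],[-0.3,0.5,0],0.6]
    - [[20.5,0.5,-0.2],[-0.3,0.5,0],0.6]
    - [[21,0.5,-0.2],[-0.3,0.5,0],0.6]
    - [[21,0.5,-0.2],[-0.3,0.5,0],0.6]

```text
t: 14.6
tool_pos: [0.5913, -0.0031, 0.1178]
tool_rot: [0.168, 1.57, -0.166]
contact_force: [-0.3, -0.4, -0.1]
opening: 0.0512
```

```bash
python3 - <<'E'
from h import *
togo((.5928,-.0038,.028),-12.2)
w=cam("wrist");f=finder.tip_of("wrist","level");print([(d["at"],d["conf"]) for d in f[:1]])
print([proj(w,np.array([.5928,-.0038,.06])+k*np.array([.211,.977,0])).round(0) for k in(0,.115)])
o=ctrl.get_obs();T=R.from_rotvec(o["tool_rot"])
print("tips if +17 / -8 mm",[proj(w,o["tool_pos"]+T.apply([k,.011,s])).round(0) for k in(.017,-.008) for s in(-.0255,.0255)])
a=np.clip((w["pixels"]/255)**.5*255,0,255).astype(np.uint8);cv2.imwrite("pics/l.png",a)
E
```

```text
t 14.6 pos [ 0.5913 -0.0031  0.1178] F [-0.3 -0.4 -0.1] open 0.0512 | go [ 8.98 -0.05  0.21] [ 0.02 -0.31 -0.05]
[([261.5, 191.1], 0.88)]
[array([258., 203.]), array([259.,  52.])]
tips if +17 / -8 mm [array([221., 207.]), array([298., 207.]), array([215., 221.]), array([304., 221.])]
```

View pics/l.png

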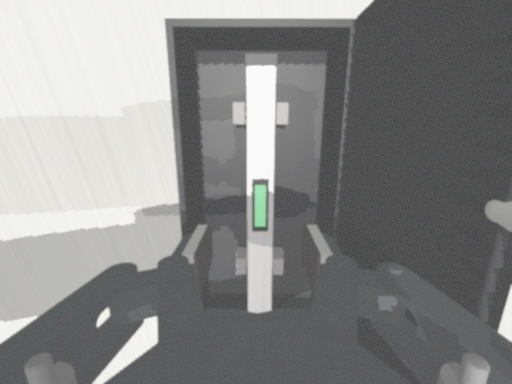

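Wrist view: the level is at column 260 with its vial at (260,205), centred between the fingertips at columns 207 and 308. The tips again sit about 10 mm behind the TCP. Going down the rest, then gripping at 60 N.

Call:
step_arm:
  moves:
    - [[1.5,0,0.1],[0,-0.3,0],0.6]
    - [[3,0,0.2],[0,-0.3,0],0.6]
    - [[4.5,0,0.2],[0,-0.3,0],0.6]
    - [[6,0,0.2],[0,-0.3,0],0.6]
    - [[7.5,0,0.2],[0,-0.3,0],0.6]
    - [[8.5,0,0.2],[0,-0.3,0],0.6]
    - [[9,0,0.2],[0,-0.3,0],0.6]
    - [[9.2,0,0.2],[0,-0.3,0],0.6]
    - [[9.2,0,0.2],[0,-0.3,0],0.6]
    - [[9.2,0,0.2],[0,-0.3,0],0.6]

```text
t: 15.53
tool_pos: [0.5945, -0.0034, 0.0295]
tool_rot: [0.168, 1.561, -0.166]
contact_force: [-4.6, 1.5, -1.2]
opening: 0.0513
```

Call:
step_arm:
  moves:
    - [[0,0,0],[0,0,0],0]
    - [[0,0,0],[0,0,0],0]
    - [[0,0,0],[0,0,0],0]
    - [[0,0,0],[0,0,0],0]
    - [[0,0,0],[0,0,0],0]
    - [[0,0,0],[0,0,0],0]
    - [[0,0,0],[0,0,0],0]
    - [[0,0,0],[0,0,0],0]
    - [[0,0,0],[0,0,0],0]
    - [[0,0,0],[0,0,0],0]
  grip_force: 60

```text
t: 16.37
tool_pos: [0.5958, -0.0035, 0.0312]
tool_rot: [0.168, 1.559, -0.166]
contact_force: [-2.3, 0.2, 5.5]
opening: 0.0206
```

```bash
python3 -c "
from h import *
togo((.5918,-.0036,.176),-12.2)"
```

```text
t 16.37 pos [ 0.5958 -0.0035  0.0312] F [-2.3  0.2  5.5] open 0.0206 | go [-14.48  -0.07  -0.31] [ 0.02  0.32 -0.09]
```

Gripped (20.6 mm). Lifting 15 cm straight up, with a small shift forwards away from the lid.

Call:
step_arm:
  moves:
    - [[-0.5,0,0],[0,0,0],0]
    - [[-1.5,0,0],[0,0,0],0]
    - [[-3,0,0],[0,0.2,0],0]
    - [[-5,0,-0.2],[0,0.3,0],0]
    - [[-7,0,-0.4],[0,0.3,0],0]
    - [[-9,0,-0.6],[0,0.3,0],0]
    - [[-11,0,-0.8],[0,0.3,0],0]
    - [[-13,0,-0.8],[0,0.3,0],0]
    - [[-14.5,0,-0.8],[0,0.3,0],0]
    - [[-15,0,-0.8],[0,0.3,0],0]

```text
t: 17.2
tool_pos: [0.5886, -0.0021, 0.1848]
tool_rot: [0.168, 1.558, -0.166]
contact_force: [0.7, 0.0, -1.9]
opening: 0.0208
```

```bash
python3 - <<'E'
from h import *
togo((.5918,-.0036,.181),-12.2)
cs={n:cam(n) for n in("scene","top","wrist")}
for k in("lid_bar","lid_hinge","level"):
  r=[]
  for n in cs:
    f=finder.tip_of(n,k);print(k,n,[(np.round(d["at"],1),round(d["conf"],2)) for d in f[:1]])
    if f and f[0]["conf"]>.55:r.append(ray(cs[n],f[0]["at"]))
  if len(r)>1:print(tri(r))
print("wrist_torque",ctrl.get_obs()["wrist_torque"])
cv2.imwrite("pics/m.png",np.hstack([cv2.resize(cs["scene"]["pixels"][60:260,100:300],(400,400)),cv2.resize(cs["wrist"]["pixels"],(400,400))]))
E
```

```text
t 17.2 pos [ 0.5886 -0.0021  0.1848] F [ 0.7  0.  -1.9] open 0.0208 | go [ 0.38 -0.08  0.34] [ 0.02  0.33 -0.11]
lid_bar scene [(array([223.5, 151.1]), 0.89)]
lid_bar top [(array([297.9, 162.7]), 0.61)]
lid_bar wrist [(array([477.4, 298.3]), 0.9)]
(array([ 0.67532206, -0.02820684,  0.24091468]), [np.float64(0.0029334993170950638), np.float64(0.0008307354793814012), np.float64(0.0027495100891784434)])
lid_hinge scene [(array([223. , 201.2]), 0.87)]
lid_hinge top []
lid_hinge wrist [(array([324.9, 191. ]), 0.56)]
(array([ 0.6544022 , -0.01904769,  0.07957937]), [np.float64(0.0010759333563616124), np.float64(0.0010759333563616087)])
level scene [(array([205.6, 150.4]), 0.57)]
level top []
level wrist [(array([252. , 224.4]), 0.81)]
(array([ 0.58433861, -0.0032955 ,  0.16853286]), [np.float64(0.0007419744229888377), np.float64(0.0007419744229887177)])
wrist_torque [-0.029562   -0.00358102 -0.03662623]
```

View pics/m.png

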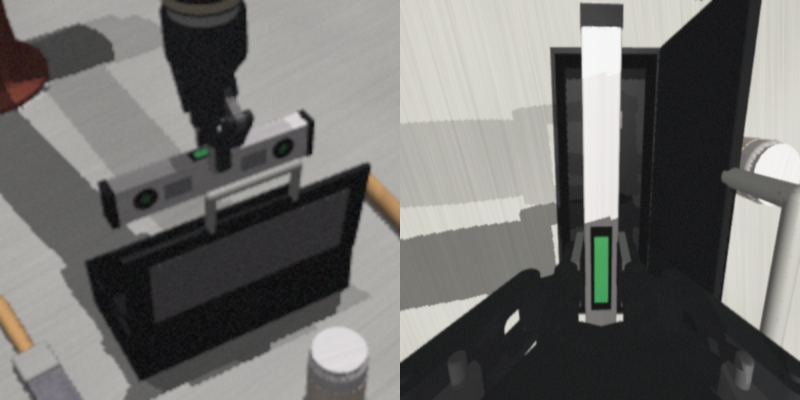

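The level is held and lifted about 15 cm, level and with the vial visible. However, the bar now triangulates at x ≈ 0.675 instead of 0.655, so the gripper's linkage nudged the lid back about 7° during the grasp. I'll mend it: with the level held, go over the bar, lower behind it and push it back with the back of a finger, keeping the level clear.

Call:
step_arm:
  moves:
    - [[-2,0,0],[0,0.3,0],0]
    - [[-4.5,0,0],[0,0.3,0],0]
    - [[-7,0,0],[0,0.3,0],0]
    - [[-9.5,0,0],[0,0.3,0],0]
    - [[-11.5,0,0],[0,0.3,0],0]
    - [[-12.5,0,0.5],[0,0.3,0],0]
    - [[-13,0,2],[0,0.3,0],0]
    - [[-13,0,4.5],[0,0.3,0],0]
    - [[-13,0,7],[0,0.3,0],0]
    - [[-13,0,9.5],[0,0.3,0],0]
  grip_force: 80

```text
t: 18.63
tool_pos: [0.6809, -0.0223, 0.3096]
tool_rot: [0.169, 1.571, -0.165]
contact_force: [0.6, -0.7, -2.7]
opening: 0.0202
```

Call:
step_arm:
  moves:
    - [[0,0,2],[0,0,0],0]
    - [[0,0,4],[0,0,0],0]
    - [[0,0,6],[0,0,0],0]
    - [[0,0,7],[0,0,0],0]
    - [[0,0,7],[0,0,0],0]
    - [[0,0,7],[0,0,0],0]
    - [[0,0,7],[0,0,0],0]
    - [[0,0,7],[0,0,0],0]
    - [[0,0,7],[0,0,0],0]
    - [[0,0,7],[0,0,0],0]

```text
t: 19.47
tool_pos: [0.7489, -0.0369, 0.3097]
tool_rot: [0.169, 1.57, -0.165]
contact_force: [1.1, 0.1, -4.2]
opening: 0.0198
```

```bash
cat >> h.py <<'E'
E3=np.array([.978,-.2096,0]);H0=np.array([.6535,-.0195,.074])
def st():
    o=ctrl.get_obs();d=o["tool_pos"]-H0
    print("tool s %.4f y %.4f z %.4f"%(d@E3,d@[.2096,.978,0],o["tool_pos"][2]),"F",np.round(o["contact_force"],1),"open",round(o["opening"],4))
    cs={n:cam(n) for n in("scene","top","wrist")};r=[]
    for k in("lid_bar","level"):
        r=[]
        for n in cs:
            f=finder.tip_of(n,k);print(k,n,[(np.round(d["at"],1),round(d["conf"],2)) for d in f[:1]])
            if f and f[0]["conf"]>.5:r.append(ray(cs[n],f[0]["at"]))
        if len(r)>1:
            b,e=tri(r);print(k,b.round(4),np.round(e,4),"s",((b-H0)@E3).round(4))
    return cs
E
python3 -c "
from h import *
st();togo(H0+.095*E3+[0,0,.126],-12.2)"
```

```text
tool s 0.0970 y 0.0030 z 0.3097 F [ 1.1  0.1 -4.2] open 0.0198
lid_bar scene []
lid_bar top []
lid_bar wrist [(array([168.1, 203.8]), 0.67)]
level scene [(array([248.9, 152.6]), 0.97)]
level top [(array([306.5, 123. ]), 0.84)]
level wrist [(array([253. , 224.3]), 0.73)]
level [ 0.749  -0.0418  0.2933] [0.0013 0.0041 0.0039] s 0.0981
t 19.92 pos [ 0.7493 -0.0371  0.3092] F [ 0.3 -0.2 -2.3] open 0.0201 | go [10.92 -0.3  -0.16] [ 0.02 -0.37 -0.08]
```

Call:
step_arm:
  moves:
    - [[2,-0.2,0],[0,-0.4,0],0]
    - [[4,-0.3,0],[0,-0.4,0],0]
    - [[6,-0.3,0],[0,-0.4,0],0]
    - [[8,-0.3,0],[0,-0.4,0],0]
    - [[10,-0.3,0],[0,-0.4,0],0]
    - [[11,-0.3,0],[0,-0.4,0],0]
    - [[11,-0.3,0],[0,-0.4,0],0]
    - [[11,-0.3,0],[0,-0.4,0],0]
    - [[11,-0.3,0],[0,-0.4,0],0]
    - [[11,-0.3,0],[0,-0.4,0],0]

```text
t: 20.75
tool_pos: [0.7491, -0.0399, 0.2019]
tool_rot: [0.168, 1.56, -0.166]
contact_force: [0.8, 0.3, -2.7]
opening: 0.0203
```

```bash
python3 - <<'E'
from h import *
cs=st()
cv2.imwrite("pics/n.png",np.hstack([cv2.resize(cs["scene"]["pixels"][60:260,120:320],(400,400)),cv2.resize(cs["wrist"]["pixels"],(400,400))]))
E
```

```text
tool s 0.0978 y 0.0001 z 0.2019 F [ 0.8  0.3 -2.7] open 0.0203
lid_bar scene [(array([226.6, 149.1]), 0.78)]
lid_bar top []
lid_bar wrist [(array([ 96.2, 265.2]), 0.62)]
lid_bar [ 0.6743 -0.0237  0.2421] [0. 0.] s 0.0212
level scene [(array([245.8, 195.5]), 0.9)]
level top [(array([301.9, 137.4]), 0.97)]
level wrist [(array([254.1, 225.6]), 0.91)]
level [ 0.7466 -0.0425  0.1879] [0.0005 0.001  0.0011] s 0.0959
```

View pics/n.png

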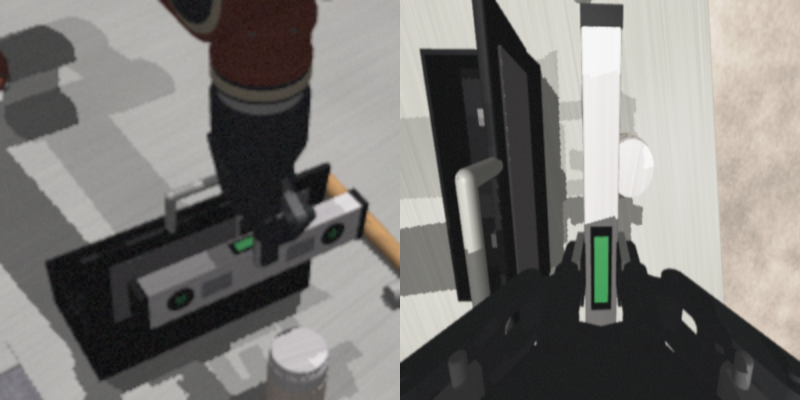

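Both panes show the gripper with the level behind the lid and clear of it. The bar is at the left in the wrist pane (460,175), at s = +21 mm, so the lid leans back about 7°. Pushing forward in steps.

Call:
step_arm:
  moves:
    - [[0,0,-0.5],[0,0,0],0]
    - [[0,0,-1],[0,0,0],0]
    - [[0,0,-1.5],[0,0,0],0]
    - [[0,0,-2],[0,0,0],0]
    - [[0,0,-2.5],[0,0,0],0]
    - [[0,0,-3],[0,0,0],0]
    - [[0,0,-3.3],[0,0,0],0]
    - [[0,0,-3.5],[0,0,0],0]
    - [[0,0,-3.5],[0,0,0],0]
    - [[0,0,-3.5],[0,0,0],0]

```text
t: 22.03
tool_pos: [0.7138, -0.0324, 0.1993]
tool_rot: [0.168, 1.563, -0.166]
contact_force: [0.8, -0.0, -2.9]
opening: 0.02
```

```bash
python3 -c "
from h import *
st()"
```

```text
tool s 0.0617 y 0.0001 z 0.1993 F [ 0.8 -0.  -2.9] open 0.02
lid_bar scene [(array([226.6, 149.3]), 0.79)]
lid_bar top [(array([298.3, 162.8]), 0.89)]
lid_bar wrist [(array([171.9, 268.5]), 0.56)]
lid_bar [ 0.6749 -0.0259  0.2423] [0.0015 0.0025 0.0013] s 0.0223
level scene [(array([236. , 184.5]), 0.84)]
level top [(array([302.3, 150. ]), 0.66)]
level wrist [(array([252.3, 226. ]), 0.72)]
level [ 0.7134 -0.0379  0.1879] [0.0013 0.0056 0.0049] s 0.0625
```

Call:
step_arm:
  moves:
    - [[0,0,-0.2],[0,0,0],0]
    - [[0,0,-0.4],[0,0,0],0]
    - [[0,0,-0.6],[0,0,0],0]
    - [[0,0,-0.8],[0,0,0],0]
    - [[0,0,-1],[0,0,0],0]
    - [[0,0,-1.2],[0,0,0],0]
    - [[0,0,-1.4],[0,0,0],0]
    - [[0,0,-1.6],[0,0,0],0]
    - [[0,0,-1.8],[0,0,0],0]
    - [[0,0,-1.8],[0,0,0],0]

```text
t: 23.32
tool_pos: [0.6964, -0.0286, 0.2001]
tool_rot: [0.168, 1.562, -0.166]
contact_force: [3.0, 0.4, -2.2]
opening: 0.0201
```

```bash
python3 -c "
from h import *
st()"
```

```text
tool s 0.0439 y 0.0001 z 0.2001 F [ 3.   0.4 -2.2] open 0.0201
lid_bar scene [(array([224.3, 147.1]), 0.67)]
lid_bar top [(array([297. , 167.1]), 0.64)]
lid_bar wrist [(array([192.2, 269.7]), 0.63)]
lid_bar [ 0.666  -0.0239  0.2414] [0.0015 0.0016 0.0004] s 0.0132
level scene [(array([231.4, 178.5]), 0.76)]
level top [(array([300. , 158.8]), 0.76)]
level wrist []
level [ 0.6957 -0.0349  0.1892] [0.0023 0.0023] s 0.0445
```

Call:
step_arm:
  moves:
    - [[0,0,-0.2],[0,0,0],0]
    - [[0,0,-0.4],[0,0,0],0]
    - [[0,0,-0.6],[0,0,0],0]
    - [[0,0,-0.8],[0,0,0],0]
    - [[0,0,-1],[0,0,0],0]
    - [[0,0,-1],[0,0,0],0]
    - [[0,0,-1],[0,0,0],0]
    - [[0,0,-1],[0,0,0],0]
    - [[0,0,-1],[0,0,0],0]
    - [[0,0,-1],[0,0,0],0]

```text
t: 24.6
tool_pos: [0.686, -0.0264, 0.1988]
tool_rot: [0.168, 1.565, -0.166]
contact_force: [0.3, 0.4, 0.2]
opening: 0.0202
```

```bash
python3 -c "
from h import *
st()"
```

```text
tool s 0.0332 y 0.0000 z 0.1988 F [0.3 0.4 0.2] open 0.0202
lid_bar scene [(array([221.1, 141.4]), 0.87)]
lid_bar top [(array([298.3, 168.9]), 0.59)]
lid_bar wrist [(array([191. , 273.8]), 0.6)]
lid_bar [ 0.6583 -0.0233  0.2485] [0.0014 0.0041 0.0034] s 0.0055
level scene [(array([228.3, 176.3]), 0.91)]
level top [(array([295.4, 165.3]), 0.89)]
level wrist [(array([251.7, 223.8]), 0.76)]
level [ 0.6816 -0.0272  0.1802] [0.0002 0.0016 0.0015] s 0.0291
```

The bar is back at its earlier upright pixel: scene (221,141), against (221,142) before. Backing off, rising and returning over the case.

Call:
step_arm:
  moves:
    - [[0,0,1],[0,0,0],0]
    - [[0,0,2.5],[0,0,0],0]
    - [[0,0,4],[0,0,0],0]
    - [[0,0,5.5],[0,0,0],0]
    - [[0,0,6.3],[0,0,0],0]
    - [[-1,0,6.3],[0,0,0],0]
    - [[-3,0,6.3],[0,0,0],0]
    - [[-5.5,0,6.3],[0,0,0],0]
    - [[-8,0,6.3],[0,0,0],0]
    - [[-10.5,0,6.3],[0,0,0],0]

```text
t: 25.88
tool_pos: [0.7471, -0.0396, 0.3051]
tool_rot: [0.168, 1.565, -0.166]
contact_force: [1.3, 0.6, -3.3]
opening: 0.0204
```

Call:
step_arm:
  moves:
    - [[-0.5,0,0],[0,0,0],0]
    - [[-1,0,-0.5],[0,0,0],0]
    - [[-1,0,-2],[0,0,0],0]
    - [[-1,0,-4],[0,0,0],0]
    - [[-1,0,-6.5],[0,0,0],0]
    - [[-1,0,-9],[0,0,0],0]
    - [[-1,0,-11.5],[0,0,0],0]
    - [[-1,0,-14],[0,0,0],0]
    - [[-1,0,-16],[0,0,0],0]
    - [[-1,0,-17],[0,0,0],0]

```text
t: 26.72
tool_pos: [0.5778, -0.003, 0.3133]
tool_rot: [0.168, 1.569, -0.165]
contact_force: [1.0, -0.7, -2.7]
opening: 0.0206
```

```bash
python3 -c "
from h import *
st();togo(H0-.075*E3+[0,0,.108],-12.2)"
```

```text
tool s -0.0775 y 0.0003 z 0.3133 F [ 1.  -0.7 -2.7] open 0.0206
lid_bar scene [(array([221.9, 140.5]), 0.75)]
lid_bar top []
lid_bar wrist [(array([345. , 197.6]), 0.93)]
lid_bar [ 0.6547 -0.0176  0.2469] [0.0001 0.0001] s 0.0008
level scene [(array([200.1,  97.2]), 0.81)]
level top []
level wrist [(array([253.5, 230.1]), 0.96)]
level [ 0.5784 -0.0066  0.2992] [0.0029 0.0029] s -0.0762
t 27.17 pos [ 0.5815 -0.004   0.3148] F [ 0.3 -1.  -3.8] open 0.0203 | go [13.28 -0.02 -0.11] [ 0.01 -0.1  -0.08]
```

Call:
step_arm:
  moves:
    - [[2,0,-0.5],[0,0,0],0]
    - [[4,0,-0.5],[0,0,0],0]
    - [[6,0,-0.5],[0,0,0],0]
    - [[8,0,-0.5],[0,0,0],0]
    - [[10,0,-0.5],[0,0,0],0]
    - [[11.5,0,-0.5],[0,0,0],0]
    - [[12.5,0,-0.5],[0,0,0],0]
    - [[13.1,0,-0.5],[0,0,0],0]
    - [[13.3,0,-0.5],[0,0,0],0]
    - [[13.3,0,-0.5],[0,0,0],0]

```text
t: 28.0
tool_pos: [0.5767, -0.0028, 0.182]
tool_rot: [0.168, 1.566, -0.166]
contact_force: [0.1, 0.5, -2.9]
opening: 0.0202
```

Call:
step_arm:
  moves:
    - [[0,0,0],[0,0,0],0]
    - [[0,0,0],[0,0,0],0]
    - [[0,0,0],[0,0,0],0]
    - [[0,0,0],[0,0,0],0]
    - [[0,0,0],[0,0,0],0]
    - [[0,0,0],[0,0,0],0]
    - [[0,0,0],[0,0,0],0]
    - [[0,0,0],[0,0,0],0]
    - [[0,0,0],[0,0,0],0]
    - [[0,0,0],[0,0,0],0]

```text
t: 28.83
tool_pos: [0.5766, -0.0028, 0.1819]
tool_rot: [0.168, 1.566, -0.166]
contact_force: [-0.2, 0.1, -3.5]
opening: 0.0203
```

```bash
python3 - <<'E'
from h import *
cs=st();togo(H0-.08*E3+[0,0,.108],-12.2)
cv2.imwrite("pics/p.png",np.hstack([cv2.resize(cs["scene"]["pixels"][60:260,100:300],(400,400)),cv2.resize(cs["wrist"]["pixels"],(400,400))]))
E
```

```text
tool s -0.0787 y 0.0002 z 0.1819 F [-0.2  0.1 -3.5] open 0.0203
lid_bar scene [(array([225. , 143.4]), 0.66)]
lid_bar top [(array([298.6, 172.5]), 0.67)]
lid_bar wrist [(array([460.9, 294.6]), 0.63)]
lid_bar [ 0.6572 -0.0219  0.2431] [0.0072 0.0079 0.0008] s 0.0041
level scene [(array([203.9, 147.6]), 0.61)]
level top []
level wrist [(array([253.4, 227.7]), 0.94)]
level [ 0.5758 -0.0034  0.1719] [0.0016 0.0016] s -0.0794
t 29.28 pos [ 0.5767 -0.0028  0.182 ] F [-0.4  1.1 -2.5] open 0.0202 | go [-0.   -0.02 -0.14] [ 0.01 -0.09 -0.08]
```

View pics/p.png

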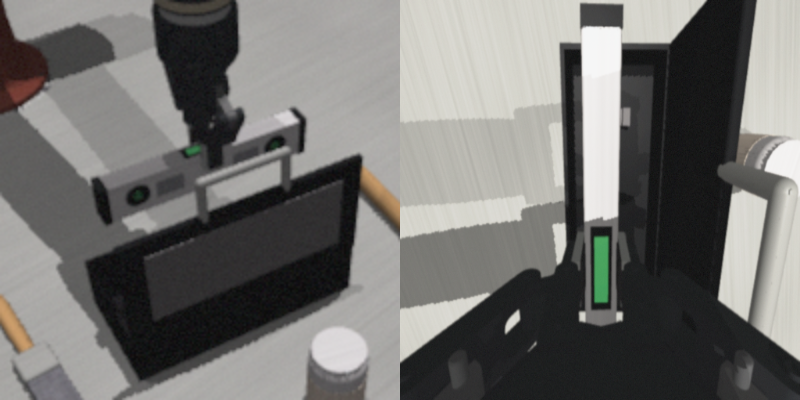

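Both panes look right. The lid is upright, with its corner at (360,157), the same pixel as when first set upright. The level is held parallel over the open case and clear of the bar. Handing in.

```bash
python3 -c "
from h import *
print(ctrl.finish_job())"
```

```text
the job is handed in; nothing more can be done
None
```

The lid is standing upright and the gripper is holding the spirit level steady over the open case, about 15 cm above its rests. The job was handed in at about 29 s; it reports no verdict.

**What went wrong on the way**
- **First bar grasp:** the fingers closed just above the bar. The fingertips sit about 25 mm further back than stated. I went lower and gripped it.
- **Lid bumped:** while gripping the level, the gripper pushed the upright lid back by about 7°. With the level already lifted, I went over the bar and pushed the lid back upright with the back of a finger, keeping the level clear. So the lid was leaning back when the level first left its rests.
- **Pictures:** I viewed 13 of the budgeted 10. The extra ones went on finding the missed grasp and on mending the lid.

**Last checks**
- **Lid:** the cleanest two-view measurement after the mend put the bar 1 mm from the upright line, within about 0.5°. A last three-view fix gave 4 mm, but its views disagreed by up to 8 mm because the gripper partly hid the bar. The lid's corner was at the same place in the scene picture as when the lid was first set upright.
- **Level:** its underside measured about 0.172 m by camera and 0.166 m from the arm pose, so the lift is about 15 cm. Grip opening was 20 mm at a grip setting of 80 N, tilt was about 0.1°, and the only force on the wrist was about 3 N, its own weight.
- **Hammer, brush and tin:** no sign of movement in what the pictures showed of them; I did not measure them.

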